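# Feed the top test tile onto the reading box

### The job

Slide the top test tile forward on the feeder stand until a good third of it sticks out over the stand's open front edge, then pinch it there by its two long edges and lay it flat on the pane of the reading box, centred and lengthwise along the box. Leave the other tile in the stand.

Things in the scene. Friction and masses are not known exactly. Their poses are not given: they have to be found in the camera images.
- top_tile: Upper of two identical stiff white test tiles with three dark rings, 100 x 50 x 4 mm, 50 g, in the feeder stand. Origin: centre of its underside; x along its length (-x end at the stand's open front), z up from its ringed face. Glazed, slippery on the tile below: shut fingertips pressed on its face with about 10 N and moved level drag it along. It tips once half its length overhangs.
- lower_tile: The same kind of tile, 100 x 50 x 4 mm, under the top tile on the stand's deck; the stand's front lip holds it back. Origin: centre of its underside; axes as those of the top tile. It stays in the stand.
- feeder_stand: Fixed metal stand, 112 (x) x 68 (y) mm, deck 60 mm above the worktop. Origin: centre of its underside; -x is the open front (edge at x = -56 mm), z up. Side and back walls rise 7.5 mm above the deck, to 0.5 mm below the top tile's face (68 mm above the worktop), so it cannot be gripped there; 55 mm between the sides. In front only a 2.5 mm lip; the space before and below it is free.
- reading_box: Fixed flat grey box, 150 (x) x 110 (y) mm, with a flat black pane 136 x 96 mm on top, 40 mm above the worktop. Origin: centre of its underside, below the pane's centre; x along its length (-x is the front with a switch and a dial), z up.

How it is judged (in metres and radians):
On the way:
1. the top tile, still level and resting on the stack, sticks out at least 25 mm over the stand's front edge (x of top_tile in the frame of feeder_stand between -0.06 and -0.031 m and contact force between top_tile and lower_tile above 0.05 N and height (world z) of top_tile below 0.072 m and angle between top_tile's own z axis and vertical below 0.12 rad), for 0.2 s.
At the end, for the whole second after the job is handed in: The top tile lies at rest, ring side up and flat on the reading box's pane, its centre within 20 mm of the pane's centre and its length within 12 degrees of the box's length (either way round); the lower tile is still in the stand, within 12 mm of its place (horizontal distance between top_tile and reading_box below 0.02 m and angle between the x axis of top_tile and the x axis of reading_box, either way round below 0.21 rad and angle between top_tile's own z axis and vertical below 0.08 rad and height (world z) of top_tile between 0.036 and 0.044 m and linear speed of top_tile below 0.02 m/s and x of lower_tile in the frame of feeder_stand above -0.012 m and distance between lower_tile and feeder_stand below 0.066 m); the robot touches nothing.
It fails at once if the lower tile is pulled out of the stand (horizontal distance between lower_tile and feeder_stand above 0.02 m).
It also fails if it takes over 48 s, if anything falls off the work surface, if the arm or the gripper's body presses on something with over 40 N, if the wrist force passes 120 N, or if a joint passes its speed limit or range.

### The arm

A 6-joint arm with a two-finger parallel gripper is mounted at the origin on a cart in front of the work surface, level with it; the furniture and walls round the work are solid. World frame = base frame: x ahead of the robot, y to its left, z up, the work surface at z = 0. Lengths are in mm, angles in degrees, forces in N, time in s.
With the tool pointing down it reaches from about 300 to 950 mm from the base axis. Payload 3.1 kg.
Tool frame: the origin (TCP) lies midway between the tips of the shut fingers; the grasp point (between the pads) lies 19 mm behind it; z points along the fingers, y is the direction in which the jaws open and shut (so a half turn about z gives the same grasp; the last joint's range is limited). The gripper opens to 85 mm and grips with 20 to 120 N. Pads are 22 mm wide; open, the fingers measure 114 mm over their backs; the gripper's body (76 mm by 85 mm) begins 54 mm behind the grasp point. The pads swing forward as they close: fully open they stand 13 mm farther back than shut.
Start: joints at [-76.931, 17.653, 93.61, -0, 68.738, -3.994], TCP at [183.359, -597.504, 231.272] pointing down, gripper open.
Joint ranges: [-175.34, 175.34], [-45.06, 112.39], [2.9, 150.54], [-68.45, 248.45], [3.09, 151.38], [-168.51, 168.51]. Speed limits (degrees/s): [159.86, 159.86, 180, 180, 180, 180].

### API

Orientations are given as [roll, pitch, yaw] about the fixed x, y, z axes, in that order (R = Rz(yaw) Ry(pitch) Rx(roll)).
In Python, from workcell import r gives the robot as it stands. The module is installed in compiled form; this text tells all that it offers.
- The arm moves only by the shell command python3 -m handwheel 'ROWS'. ROWS is JSON, a list of rows, each a list of 3 entries, a list of its own where there are three numbers: the gripper's target within -1 to 1 (fully open at 1, half-way at 0, shut at -1), then the shift along the tool's x, y, z in mm, then the turn, a rotation vector about the tool's x, y, z in degrees. A call has 1 to 8 rows; each row shifts and turns the pose as measured when the row begins, along the tool's axes as they then stand; what a row does not reach is not made up. A row lasts 1/8 s, in which the tool goes at most 62.5 mm and 10.7 degrees, less where a joint would pass 70% of its speed; a pose out of reach is approached as far as the arm can. A call is refused whole if a number of a shift passes 62.5 or a number of a turn 10.7, either way. A call with a gripper value outside its range is refused whole. The fingers move at their own pace and stop on an object; the grip force is fixed at half the most. Time passes only in rows, so rows that do not move let the fingers close. It gives the time, the measured TCP pose, the force and the opening at its end, in the units of the state.
- r.sense(): the state, without advancing time (a new reading comes with each control period).
- r.get_image(name): name is "scene" or "top" or "wrist"; returns the picture (384x512x3 uint8, red, green, blue); there is no depth.
- r.calibration(name): a dict with "vfov" (degrees; the focal length in pixels is half the picture's height over the tangent of half this angle, whatever the lens; pixels are square), "cx", "cy" (the principal point, pixels), "dist" ([k1, k2, p1, p2, k3] as OpenCV has them; the pictures are not rectified), "xyz" and "rotation" of the camera in the world. Camera axes: x right, y down, z forward; pixel columns grow to the right and rows downward; lengths in mm; the calibration is good to about 2 mm. A picture is of the moment at which its call begins: read the wrist's pose just before it. calibration takes no time and is no camera call; for the wrist camera it gives the pose at the moment of the call.
- r.finish_job(): hands the job in, once; it reports no verdict.
The state is a dict: "time_s": time; "joint_pos": joint angles; "joint_vel": joint speeds; "tau": joint torques, N m; "position": TCP position; "tcp_rot": TCP orientation; "ft_force": force on the tool from outside, world axes, zero at the start; "ft_torque": the same for the moment, N m; "gripper_width": opening from 0.0 (shut) to 1.0 (fully open).
Only numpy, scipy, OpenCV 4.12 (cv2) and the standard library are available. Lean on these libraries where they do the work, as an engineer would, in place of code of your own. Each camera call takes 0.05 s, during which the arm holds its last target.

## Working session

There is one attempt and no reset: what is moved stays moved. The work goes in short steps, Python scripts to look and compute and a shell command to move; the robot and the scene stay as the last step left them, time stands still between calls to the robot, and variables do not carry over. Pictures are saved under pics/ and viewed, and the job is handed in when it is done.

```bash
mkdir -p pics; python3 - <<'E'
from workcell import r
import cv2
s=r.sense();print({k:s[k] for k in('time_s','position','tcp_rot','ft_force','gripper_width')})
for n in('scene','top','wrist'):
    c=r.calibration(n);print(n,c)
    cv2.imwrite(f'pics/{n}0.png',cv2.cvtColor(r.get_image(n),cv2.COLOR_RGB2BGR))
E
```

```text
{'time_s': 0.0, 'position': array([ 183.18426958, -596.70092009,  230.0503376 ]), 'tcp_rot': array([-1.79870024e+02, -9.18805468e-03,  1.70640423e+01]), 'ft_force': array([ 0.71462975, -1.00726631, -0.59355682]), 'gripper_width': 0.9979522345195542}
scene {'vfov': 50.78146451550686, 'cx': 259.6487003888607, 'cy': 187.95416149989387, 'dist': array([0.03089695, 0.        , 0.        , 0.        , 0.        ]), 'xyz': array([-21.34377642, 683.26787952, 635.80458902]), 'rotation': array([-131.50671259,    0.75728529, -126.23877166])}
top {'vfov': 42.96939193608457, 'cx': 252.47123648915684, 'cy': 201.39265417663827, 'dist': array([-0.01895611,  0.        ,  0.        ,  0.        ,  0.        ]), 'xyz': array([392.48640559, 307.86577862, 901.52969729]), 'rotation': array([-174.39793598,   -1.79692156,  -89.94894484])}
wrist {'vfov': 65.83356761187676, 'cx': 257.25811710675555, 'cy': 194.18069158648188, 'dist': array([-0.01471017,  0.        ,  0.        ,  0.        ,  0.        ]), 'xyz': array([ 255.98882678, -574.49627095,  372.86731467]), 'rotation': array([ 1.62587332e+02,  7.08172352e-02, -7.29776133e+01])}
```

View pics/scene0.png

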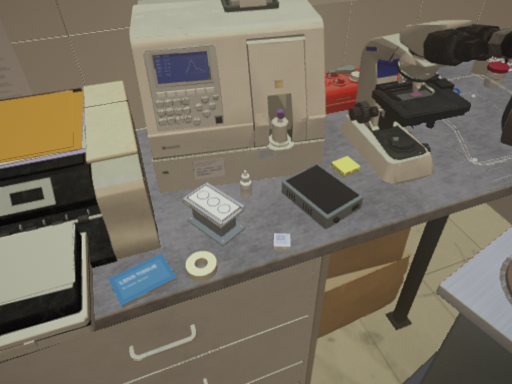

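View pics/top0.png

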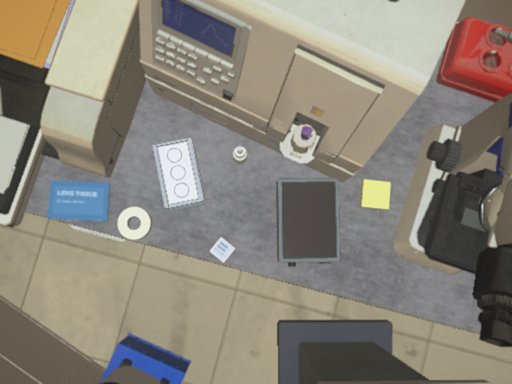

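View pics/wrist0.png

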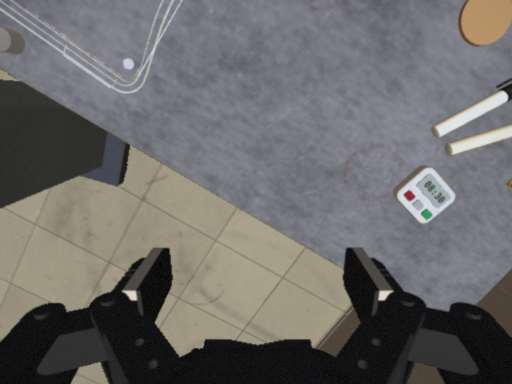

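```bash
python3 - <<'E'
import cv2,numpy as np
a=cv2.imread('pics/top0.png')[110:270,130:350];b=cv2.imread('pics/scene0.png')[150:260,160:370]
cv2.imwrite('pics/z1.png',cv2.resize(a,None,fx=3.6,fy=3.6,interpolation=cv2.INTER_CUBIC))
cv2.imwrite('pics/z2.png',cv2.resize(b,None,fx=3.6,fy=3.6,interpolation=cv2.INTER_CUBIC))
E
cat > h.py <<'E'
import numpy as np,cv2
from scipy.spatial.transform import Rotation as R
def K(c):
    f=192/np.tan(np.radians(c['vfov']/2));return np.array([[f,0,c['cx']],[0,f,c['cy']],[0,0,1.]])
def rays(c,px):
    p=cv2.undistortPoints(np.array(px,float).reshape(-1,1,2),K(c),c['dist']).reshape(-1,2)
    d=np.c_[p,np.ones(len(p))]
    return d@R.from_euler('xyz',c['rotation'],degrees=True).as_matrix().T
def onplane(c,px,z):
    d=rays(c,px);o=c['xyz'];return o+d*((z-o[2])/d[:,2])[:,None]
def proj(c,P):
    M=R.from_euler('xyz',c['rotation'],degrees=True).as_matrix()
    rv=cv2.Rodrigues(M.T)[0];t=-M.T@c['xyz']
    return cv2.projectPoints(np.array(P,float).reshape(-1,1,3),rv,t,K(c),c['dist'])[0].reshape(-1,2)
E
```

```text
(no output)
```

View pics/z1.png

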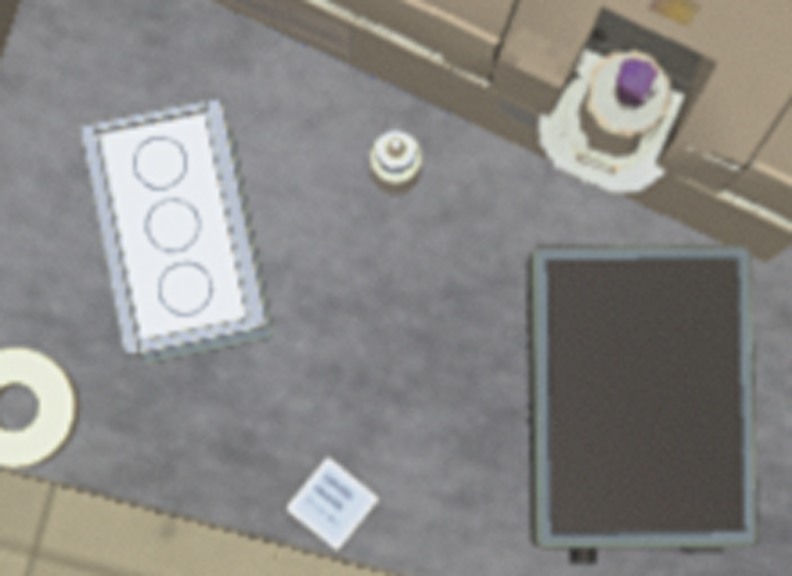

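View pics/z2.png

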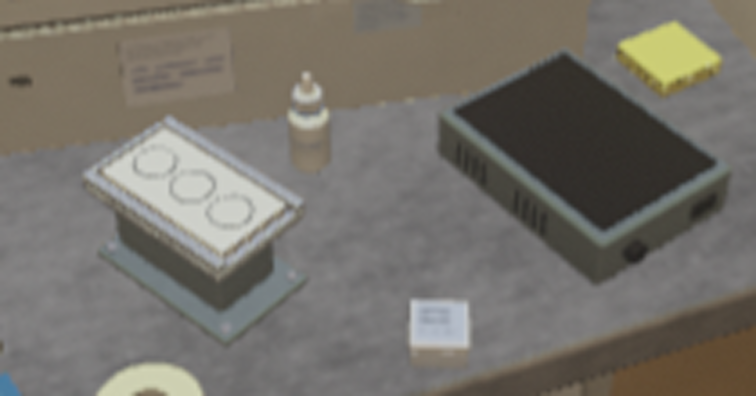

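```bash
python3 - <<'E'
from workcell import r
from h import *
c=r.calibration('top');im=cv2.imread('pics/top0.png')
def rect(m,z,seed):
    n,l=cv2.connectedComponents(m.astype(np.uint8));k=l[seed[1],seed[0]];
    cs=max(cv2.findContours((l==k).astype(np.uint8),0,2)[0],key=cv2.contourArea)
    cs=cs.reshape(-1,2)
    P=onplane(c,cs,z)
    (cx,cy),(w,h),a=cv2.minAreaRect(P[:,:2].astype(np.float32));b=cv2.boxPoints(((cx,cy),(w,h),a))
    print('center',cx,cy,'size',w,h,a);print(b.round(1).tolist())
g=im.astype(int)
print(g[172,188],g[145,176],g[150,195],g[220,309],g[220,336])
m=(g.min(2)>200)
rect(m,68,(188,172))
rect((g.max(2)<95)&((np.indices(m.shape)[1]<345)),40,(309,220))
print('ring top, mid, bottom',onplane(c,[(130+160/3.6,110+163/3.6),(130+173/3.6,110+225/3.6),(130+186/3.6,110+290/3.6)],68).round(1))
print('foot front',onplane(c,[(130+140/3.6,110+358/3.6),(130+268/3.6,110+332/3.6)],3).round(1))
print('microscope near',onplane(c,[(400,240),(480,340),(470,273),(345,175),(239,153)],100).round(0))
E
```

```text
[240 236 233] [243 239 236] [119 118 116] [71 75 79] [116 111 103]
center 524.1677856445312 410.87890625 size 100.2992172241211 50.44994354248047 12.231331825256348
[[469.79998779296875, 424.8999938964844], [480.5, 375.6000061035156], [578.5, 396.8999938964844], [567.7999877929688, 446.20001220703125]]
center 445.5473327636719 181.00933837890625 size 133.60552978515625 94.99860382080078 0.34479060769081116
[[378.5, 228.10000610351562], [379.0, 133.10000610351562], [512.5999755859375, 133.89999389648438], [512.0999755859375, 228.89999389648438]]
ring top, mid, bottom [[553.8 416.6  68. ]
 [523.7 409.9  68. ]
 [492.5 403.3  68. ]]
foot front [[465.2 433.6   3. ]
 [478.8 368.5   3. ]]
microscope near [[408.  38. 100.]
 [244. -91. 100.]
 [353. -78. 100.]
 [516. 128. 100.]
 [552. 305. 100.]]
```

```bash
python3 - <<'E'
import cv2,numpy as np
a=cv2.imread('pics/top0.png')[100:384,340:512];b=cv2.imread('pics/scene0.png')[0:200,312:512]
cv2.imwrite('pics/z3.png',np.hstack([cv2.resize(a,(344,568)),cv2.resize(b,(450,450))[:].copy() if 0 else cv2.copyMakeBorder(cv2.resize(b,(450,450)),0,118,0,0,0)]))
E
```

```text
(no output)
```

View pics/z3.png

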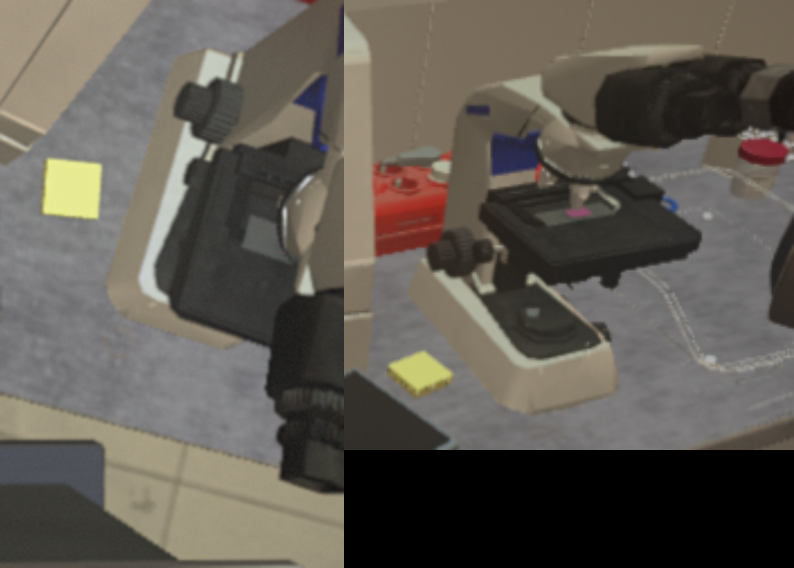

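```bash
python3 - <<'E'
from workcell import r
from h import *
ct=r.calibration('top');cs=r.calibration('scene')
def tri(pt,ps):
    a=rays(ct,[pt])[0];b=rays(cs,[ps])[0];a/=np.linalg.norm(a);b/=np.linalg.norm(b)
    s=np.linalg.lstsq(np.c_[a,-b],cs['xyz']-ct['xyz'],rcond=None)[0]
    p=ct['xyz']+s[0]*a;q=cs['xyz']+s[1]*b
    print(p.round(0),q.round(0))
tri((497,345),(510,40)); 
tri((340+275/2,100+385/2),(312+(605-344)/2.25,130/2.25)) # barrel corner
tri((340+270/2,100+345/2),(312+(700-344)/2.25,245/2.25)) # stage corner
for z in (200,250,300,350,400): print(onplane(ct,[(497,345),(478,290),(510,345)],z).round(0).tolist(), onplane(cs,[(510,40),(470,20)],z).round(0).tolist())
E
```

```text
[288.  23. 366.] [257.   4. 382.]
[342.  28. 338.] [360.  43. 329.]
[358. -42. 191.] [310. -73. 209.]
[[255.0, -66.0, 200.0], [334.0, -41.0, 200.0], [255.0, -85.0, 200.0]] [[456.0, -481.0, 200.0], [607.0, -535.0, 200.0]]
[[265.0, -39.0, 250.0], [338.0, -16.0, 250.0], [265.0, -57.0, 250.0]] [[401.0, -347.0, 250.0], [535.0, -395.0, 250.0]]
[[275.0, -12.0, 300.0], [342.0, 9.0, 300.0], [275.0, -29.0, 300.0]] [[347.0, -214.0, 300.0], [462.0, -255.0, 300.0]]
[[285.0, 14.0, 350.0], [346.0, 34.0, 350.0], [285.0, -1.0, 350.0]] [[292.0, -80.0, 350.0], [390.0, -115.0, 350.0]]
[[295.0, 41.0, 400.0], [350.0, 59.0, 400.0], [294.0, 27.0, 400.0]] [[237.0, 53.0, 400.0], [318.0, 24.0, 400.0]]
```

```bash
cat > plan.py <<'E'
# usage: plan.py yawtarget x,y,z x,y,z ... -> prints rounded suggested rows
import sys
from workcell import r
from h import *
s=r.sense();p=s['position'].copy();rot=R.from_euler('xyz',s['tcp_rot'],degrees=True)
print('now',round(s['time_s'],2),p.round(1),s['tcp_rot'].round(2),'j',s['joint_pos'].round(0),'f',s['ft_force'].round(1),'w',round(s['gripper_width'],3))
yt=float(sys.argv[1]);step=float(sys.argv[2]);tgt=R.from_euler('xyz',[180,0,yt],degrees=True)
out=[]
for a in sys.argv[3:]:
    w=np.array([float(v) for v in a.split(',')])
    while True:
        d=w-p;n=np.linalg.norm(d);rv=(rot.inv()*tgt).as_rotvec(degrees=True)
        if abs(rv[2])>175: rv[2]=-abs(rv[2])
        last=a==sys.argv[-1]
        if n<1 and not(last and np.linalg.norm(rv)>.5):break
        d*=min(1,step/max(n,1e-6));t=rv*min(1,10.3/max(np.linalg.norm(rv),1e-6))
        sh=rot.inv().apply(d).round(1);t=t.round(1)
        out.append((sh.tolist(),t.tolist()))
        p=p+rot.apply(sh);rot=rot*R.from_rotvec(t,degrees=True)
for o in out[:8]:print(o)
print(len(out))
E
python3 plan.py -167.8 58 183,-597,500 300,-330,500 430,0,500 420,250,500
```

```text
now 0.15 [ 183.2 -596.9  230.3] [-1.799e+02 -1.000e-02  1.706e+01] j [-77.  18.  94.  -0.  69.  -4.] f [ 0.3 -0.7 -0.2] w 1.002
([-0.0, -0.1, -58.0], [0.0, -0.0, -10.3])
([-0.0, -0.1, -58.0], [0.0, -0.0, -10.3])
([-0.0, -0.1, -58.0], [0.0, -0.0, -10.3])
([-0.0, -0.1, -58.0], [0.0, -0.0, -10.3])
([-0.0, -0.1, -37.7], [0.0, -0.0, -10.3])
([58.0, 2.3, 0.1], [0.0, -0.0, -10.3])
([56.6, 12.6, 0.1], [0.0, -0.0, -10.3])
([53.5, 22.5, 0.1], [0.0, -0.0, -10.3])
23
```

```bash
python3 -m handwheel '[[-1,[0,0,-58],[0,0,-10.3]],[-1,[0,0,-58],[0,0,-10.3]],[-1,[0,0,-58],[0,0,-10.3]],[-1,[0,0,-58],[0,0,-10.3]],[-1,[0,0,-45],[0,0,-10.3]]]'; python3 plan.py -167.8 58 183,-597,500 300,-330,500 430,0,500 420,250,500
```

```text
time_s: 0.78
position: [182.8, -595.2, 505.4]
tcp_rot: [-179.4, -1.0, 70.2]
ft_force: [0.6, -0.0, -0.6]
gripper_width: 0.001
now 0.78 [ 182.8 -595.2  505.4] [-179.37   -0.97   70.23] j [-77.  12.  70.   0.  99. -57.] f [ 0.6 -0.  -0.6] w 0.001
([-1.8, 0.9, 5.3], [0.1, -0.1, -10.3])
([56.2, 14.2, 0.8], [0.1, -0.1, -10.3])
([52.8, 24.1, 0.7], [0.1, -0.1, -10.3])
([47.6, 33.1, 0.6], [0.0, -0.1, -10.3])
([40.9, 41.1, 0.5], [0.1, -0.1, -10.3])
([33.0, 47.7, 0.3], [0.1, -0.1, -10.3])
([0.6, 1.4, 0.0], [0.0, -0.1, -10.3])
([16.1, 55.7, 0.2], [0.1, -0.1, -10.3])
19
```

```bash
python3 -m handwheel '[[-1,[56,14,0],[0,0,-10.3]],[-1,[53,24,0],[0,0,-10.3]],[-1,[48,33,0],[0,0,-10.3]],[-1,[41,41,0],[0,0,-10.3]],[-1,[33,48,0],[0,0,-10.3]]]'; python3 plan.py -167.8 58  430,0,500 420,250,500
```

```text
time_s: 1.4
position: [344.3, -350.4, 511.3]
tcp_rot: [179.7, -0.6, 123.0]
ft_force: [0.7, -0.3, 0.3]
gripper_width: 0.002
now 1.4 [ 344.3 -350.4  511.3] [179.69  -0.64 123.02] j [-51.  -4.  86.   0.  98. -84.] f [ 0.7 -0.3  0.3] w 0.002
([39.7, 42.2, 2.5], [0.1, -0.1, -10.3])
([31.5, 48.6, 2.4], [0.1, -0.0, -10.3])
([22.3, 53.5, 2.2], [0.1, -0.1, -10.3])
([12.4, 56.6, 2.1], [0.1, -0.0, -10.3])
([2.0, 57.9, 2.1], [0.1, -0.1, -10.3])
([-8.3, 57.4, 1.9], [0.1, -0.0, -10.3])
([-4.2, 12.2, 0.4], [0.1, -0.1, -7.4])
([-10.0, 57.1, -0.0], [-0.0, 0.0, 0.0])
12
```

```bash
python3 -m handwheel '[[-1,[40,42,1],[0,0,-10.3]],[-1,[31,49,1],[0,0,-10.3]],[-1,[22,53,1],[0,0,-10.3]],[-1,[12,57,1],[0,0,-10.3]],[-1,[2,58,1],[0,0,-10.3]],[-1,[-8,57,1],[0,0,-7]]]'; python3 plan.py -167.8 58  420,250,500 495,404,250
```

```text
time_s: 2.15
position: [423.3, -0.5, 507.5]
tcp_rot: [179.2, 0.0, -176.5]
ft_force: [0.9, -0.4, -0.0]
gripper_width: 0.003
now 2.15 [ 4.233e+02 -5.000e-01  5.075e+02] [ 1.7919e+02  2.0000e-02 -1.7651e+02] j [  -7.  -13.   94.    1.   98. -100.] f [ 0.9 -0.4 -0. ] w 0.003
([-2.8, 57.9, 2.6], [0.8, 0.1, -8.7])
([-11.5, 56.8, 1.7], [0.0, -0.0, -0.0])
([-11.5, 56.8, 1.8], [0.0, -0.0, -0.0])
([-11.4, 56.8, 1.7], [0.0, -0.0, -0.0])
([-3.7, 18.3, 0.6], [0.0, -0.0, -0.0])
([-20.3, 25.8, 47.8], [0.0, -0.0, -0.0])
([-20.3, 25.8, 47.9], [0.0, -0.0, -0.0])
([-20.3, 25.7, 47.9], [0.0, -0.0, -0.0])
11
```

```bash
python3 -m handwheel '[[-1,[-3,58,2],[0.8,0,-8.7]],[-1,[-11,57,2],[0,0,0]],[-1,[-11,57,2],[0,0,0]],[-1,[-11,57,2],[0,0,0]],[-1,[-20,26,48],[0,0,0]],[-1,[-20,26,48],[0,0,0]],[-1,[-20,26,48],[0,0,0]],[-1,[-20,26,48],[0,0,0]]]'; python3 plan.py -167.8 58  500,405.7,220; python3 - <<'E'
from workcell import r
import cv2
for n in('scene','wrist'):
    cv2.imwrite(f'pics/{n}1.png',cv2.cvtColor(r.get_image(n),cv2.COLOR_RGB2BGR))
print(r.calibration('wrist'))
E
```

```text
time_s: 3.15
position: [474.4, 367.1, 307.5]
tcp_rot: [179.9, 0.8, -167.1]
ft_force: [-0.3, -0.5, -1.0]
gripper_width: -0.001
now 3.15 [474.4 367.1 307.5] [ 179.87    0.8  -167.07] j [ 34.  11.  93.  -0.  75. -69.] f [-0.3 -0.5 -1. ] w -0.001
([-19.0, 18.5, 51.6], [0.1, 0.8, 0.7])
([-13.7, 13.4, 36.2], [0.0, -0.0, 0.0])
2
{'vfov': 65.83356761187676, 'cx': 257.25811710675555, 'cy': 194.18069158648188, 'dist': array([-0.01471017,  0.        ,  0.        ,  0.        ,  0.        ]), 'xyz': array([396.43395584, 349.21301112, 442.8789182 ]), 'rotation': array([162.66076907,   0.17259254, 102.97522593])}
```

View pics/wrist1.png

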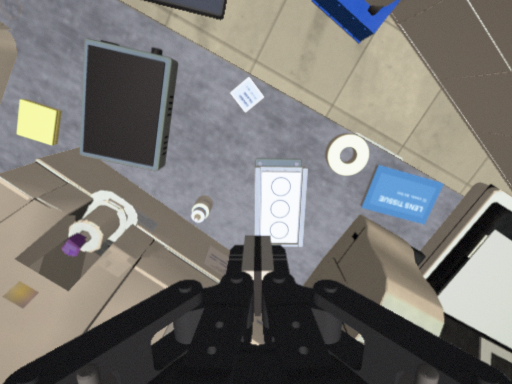

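View pics/scene1.png

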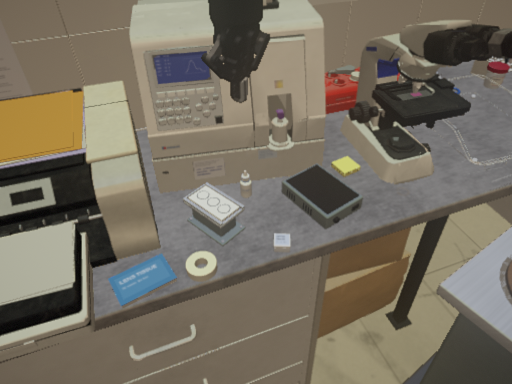

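```bash
python3 - <<'E'
from workcell import r
from h import *
c=r.calibration('wrist');im=cv2.imread('pics/wrist1.png');g=im.astype(int)
def rect(m,z,seed):
    n,l=cv2.connectedComponents(m.astype(np.uint8));k=l[seed[1],seed[0]]
    cs=max(cv2.findContours((l==k).astype(np.uint8),0,2)[0],key=cv2.contourArea).reshape(-1,2)
    P=onplane(c,cs,z);q=cv2.minAreaRect(P[:,:2].astype(np.float32));print(q,cv2.boxPoints(q).round(1).tolist())
rect(g.min(2)>200,68,(268,200))
rect((g.max(2)<95),40,(120,100))
cv2.imwrite('pics/z4.png',cv2.resize(im[140:260,230:330],None,fx=5,fy=5,interpolation=cv2.INTER_CUBIC))
E
```

```text
((521.7620849609375, 403.96435546875), (105.0289535522461, 58.937232971191406), 12.529173851013184) [[464.1000061035156, 421.29998779296875], [476.8999938964844, 363.79998779296875], [579.4000244140625, 386.6000061035156], [566.5999755859375, 444.1000061035156]]
((444.55950927734375, 176.67759704589844), (136.26072692871094, 96.8221206665039), 0.6423129439353943) [[375.8999938964844, 224.3000030517578], [377.0, 127.5], [513.2000122070312, 129.0], [512.0999755859375, 225.8000030517578]]
```

View pics/z4.png

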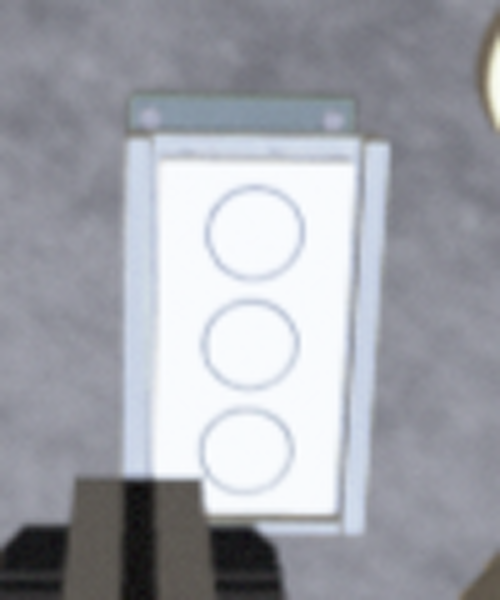

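```bash
python3 - <<'E'
from workcell import r
from h import *
c=r.calibration('wrist')
P=np.array([(255,232),(250,345),(246,450),(160,157),(353,160)])/5+[230,140]
print(onplane(c,P,68).round(1))
P=np.array([(155,135),(360,137),(128,138),(388,143)])/5+[230,140]
print('deck/lip ~z62.5, walls 67.5',onplane(c,P[:2],62.5).round(1),onplane(c,P[2:],67.5).round(1))
P=np.array([(130,95),(353,97)])/5+[230,140]
print('foot',onplane(c,P,3).round(1))
E
```

```text
[[493.3 402.4  68. ]
 [524.2 408.9  68. ]
 [554.3 415.4  68. ]
 [479.3 373.4  68. ]
 [468.8 422.3  68. ]]
deck/lip ~z62.5, walls 67.5 [[475.1 371.2  62.5]
 [463.5 423.5  62.5]] [[476.4 364.3  67.5]
 [462.5 430.   67.5]]
foot [[477.2 364.5   3. ]
 [462.7 429.8   3. ]]
```

```bash
python3 plan.py -167.8 55  534,412,90
```

```text
now 3.25 [471.1 366.  300.2] [-179.88   -0.   -166.98] j [ 34.  11.  93.  -0.  75. -69.] f [ 0.  -0.8 -1.4] w -0.002
([-17.6, 7.6, 51.6], [-0.1, 0.0, 0.8])
([-17.5, 7.8, 51.6], [-0.0, 0.0, 0.0])
([-17.4, 7.8, 51.6], [-0.0, 0.0, 0.0])
([-17.5, 7.8, 51.6], [-0.0, 0.0, 0.0])
([-1.3, 0.6, 3.8], [-0.0, 0.0, 0.0])
5
```

```bash
python3 -m handwheel '[[-1,[-18,8,52],[0,0,0.8]],[-1,[-17,8,51],[0,0,0]],[-1,[-17,8,48],[0,0,0]],[-1,[-10,6,30],[0,0,0]],[-1,[-3,1,5],[0,0,0]],[-1,[0,0,0],[0,0,0]]]'; python3 plan.py -167.8 55  534,412,72
```

```text
time_s: 4.0
position: [533.8, 411.1, 119.4]
tcp_rot: [-180.0, 0.5, -167.8]
ft_force: [-0.1, 0.2, -0.1]
gripper_width: 0.002
now 4.0 [533.8 411.1 119.4] [-179.97    0.52 -167.8 ] j [ 34.  29.  91.  -0.  59. -68.] f [-0.1  0.2 -0.1] w 0.002
([0.1, 0.9, 47.4], [-0.0, 0.5, -0.0])
1
```

```bash
python3 -m handwheel '[[-1,[0,1,20],[0,0.5,0]],[-1,[0,0,15],[0,0,0]],[-1,[0,0,0],[0,0,0]],[-1,[0,0,0],[0,0,0]]]'; python3 plan.py -167.8 55  534,412,68
```

```text
time_s: 4.5
position: [535.5, 412.9, 87.0]
tcp_rot: [179.9, 0.3, -167.8]
ft_force: [-0.0, 0.4, -0.3]
gripper_width: 0.0
now 4.5 [535.5 412.9  87. ] [ 179.9     0.32 -167.81] j [ 34.  32.  92.  -0.  56. -68.] f [-0.   0.4 -0.3] w 0.0
([1.7, -0.6, 19.0], [0.1, 0.3, -0.0])
1
```

```bash
python3 -m handwheel '[[-1,[1,0,11],[0,0.3,0]],[-1,[0,0,3],[0,0,0]],[-1,[0,0,2],[0,0,0]],[-1,[0,0,0],[0,0,0]]]'; python3 -m handwheel '[[-1,[0,0,2],[0,0,0]]]';  python3 -m handwheel '[[-1,[0,0,2],[0,0,0]]]'
```

```text
time_s: 5.0
position: [534.7, 412.9, 70.5]
tcp_rot: [179.9, 0.0, -167.8]
ft_force: [-0.1, 0.2, -0.3]
gripper_width: 0.002
time_s: 5.12
position: [535.0, 413.1, 68.8]
tcp_rot: [179.9, 0.1, -167.8]
ft_force: [1.0, -0.2, 0.8]
gripper_width: 0.002
time_s: 5.25
position: [535.0, 413.2, 68.1]
tcp_rot: [179.9, 0.1, -167.8]
ft_force: [-4.1, -2.2, 11.2]
gripper_width: -0.001
```

```bash
python3 -m handwheel '[[-1,[5,0,1.8],[0,0,0]],[-1,[5,0,1.8],[0,0,0]]]'
```

```text
time_s: 5.5
position: [529.4, 413.1, 68.1]
tcp_rot: [179.7, 0.6, -167.8]
ft_force: [2.8, 0.5, 5.5]
gripper_width: 0.001
```

```bash
python3 -m handwheel '[[-1,[6,0.5,2.5],[0,0.3,0]],[-1,[6,0.3,2.5],[0,0.3,0]],[-1,[6,0,2.5],[0,0,0]]]'; python3 - <<'E'
from workcell import r
import cv2
im=cv2.cvtColor(r.get_image('wrist'),cv2.COLOR_RGB2BGR);cv2.imwrite('pics/w2.png',im)
E
```

```text
time_s: 5.88
position: [520.8, 413.6, 68.2]
tcp_rot: [179.4, 1.3, -167.7]
ft_force: [4.3, -0.5, 6.3]
gripper_width: 0.0
```

View pics/w2.png

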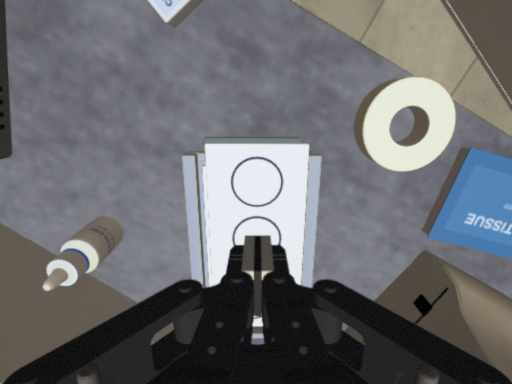

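```bash
cat > front.py <<'E'
import sys
from workcell import r
from h import *
n=sys.argv[1]
s=r.sense();c=r.calibration('wrist');im=cv2.cvtColor(r.get_image('wrist'),cv2.COLOR_RGB2BGR);cv2.imwrite(f'pics/{n}.png',im)
g=im.astype(int);m=((g.min(2)>200)).astype(np.uint8)
m=cv2.morphologyEx(m,cv2.MORPH_OPEN,np.ones((5,5)))
col=[]
for x in range(225,292,6):
    y=np.where(m[:,x]&(np.arange(384)>40))[0]
    y=y[y>60]
    if len(y):col.append((x,y[0]-.5))
P=onplane(c,col,68)
u=np.array([.9773,.2119]);v=np.array([-.2119,.9773])
q=P[:,:2]-[469.7,397.2]
print('overhang est',(-(q@u)).round(1)); print(s['position'].round(1),s['tcp_rot'].round(1),'stand frame tcp',((s['position'][:2]-[524.2,410])@np.c_[u,v]).round(1))
E
python3 front.py w3
```

```text
overhang est [4.2 4.2 4.2 4.2 4.2 4.2 4.2 4.2 4.2 4.2 4.2 4.2]
[520.3 413.5  68.2] [ 179.4    1.3 -167.7] stand frame tcp [-3.   4.3]
```

```bash
python3 -m handwheel '[[-1,[6,-1,3],[0.3,0.6,0]],[-1,[6,-1,3],[0.2,0.6,0]],[-1,[6,-1,3],[0,0.3,0]],[-1,[6,-1,3],[0,0.3,0]]]';python3 front.py w4
```

```text
time_s: 6.48
position: [512.2, 411.8, 68.2]
tcp_rot: [179.3, 1.5, -167.7]
ft_force: [3.3, 0.1, 8.1]
gripper_width: 0.002
overhang est [12.5 12.5 12.5 12.5 12.5 12.5 12.5 12.5 12.5 12.5 12.5 12.5]
[512.2 411.8  68.2] [ 179.3    1.5 -167.7] stand frame tcp [-11.4   4.3]
```

```bash
python3 -m handwheel '[[-1,[8,-1,3],[0.3,0.8,0]],[-1,[8,-1,3],[0.2,0.8,0]],[-1,[8,-1,3],[0,0.5,0]],[-1,[8,-1,3],[0,0.5,0]]]';python3 front.py w5
```

```text
time_s: 7.02
position: [496.1, 408.3, 68.1]
tcp_rot: [179.2, 0.9, -167.6]
ft_force: [3.2, 0.3, 7.6]
gripper_width: -0.001
overhang est [29.4 29.4 29.4 29.4 29.4 28.9 28.9 28.9 28.9 28.9 28.9 28.9]
[496.1 408.3  68.1] [ 179.2    0.9 -167.6] stand frame tcp [-27.9   4.3]
```

```bash
python3 -m handwheel '[[-1,[8,-1,2.5],[0.2,0.6,0]]]';python3 front.py w6
```

```text
time_s: 7.2
position: [490.9, 407.2, 68.1]
tcp_rot: [179.3, 0.7, -167.6]
ft_force: [2.4, 0.5, 6.3]
gripper_width: -0.001
overhang est [34.7 34.7 34.7 34.7 34.7 34.7 34.7 34.7 34.7 34.7 34.2 34.2]
[490.9 407.2  68.1] [ 179.3    0.7 -167.6] stand frame tcp [-33.2   4.3]
```

View pics/w6.png

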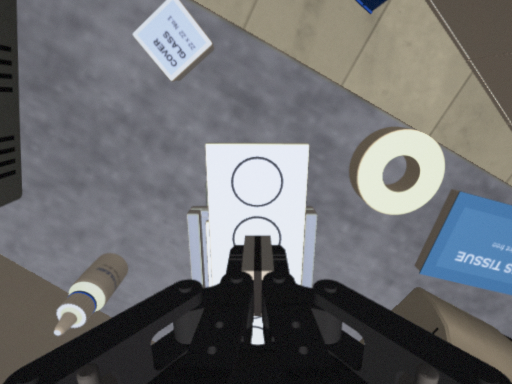

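```bash
python3 -m handwheel '[[-1,[0,0,-3],[0,0,0]],[-1,[0,0,-20],[0,0,0]],[-1,[0,0,-50],[0,0,0]],[-1,[0,0,-50],[0,0,0]],[1,[0,0,0],[0,0,0]]]'; python3 front.py w7
```

```text
time_s: 7.88
position: [486.1, 404.0, 194.7]
tcp_rot: [179.4, 0.2, -167.6]
ft_force: [0.1, 0.4, -0.7]
gripper_width: 0.198
overhang est [88.3 35.7 35.7 35.7 35.7 35.7 35.7 35.8 35.8 35.8 34.9]
[486.1 404.  194.7] [ 179.4    0.2 -167.6] stand frame tcp [-38.5   2.2]
```

View pics/w7.png

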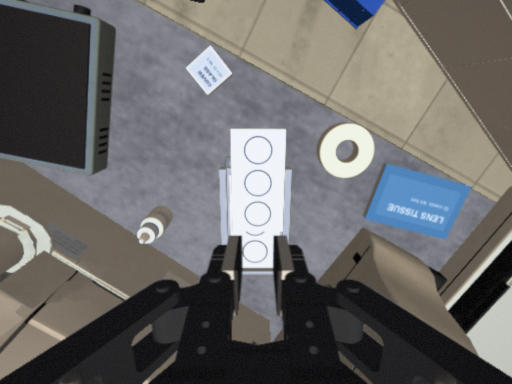

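```bash
python3 - <<'E'
from workcell import r
from h import *
c=r.calibration('wrist')
im=r.get_image('wrist');cv2.imwrite('pics/w8.png',cv2.cvtColor(im,cv2.COLOR_RGB2BGR))
g=im.astype(int);m=(g.min(2)>200)
for y in (135,145,155,162):
    x=np.where(m[y,200:310])[0]+200;print(y,x.min(),x.max(),onplane(c,[(x.min()-.5,y),(x.max()+.5,y)],68).round(1).tolist())
rg=onplane(c,[(258,150),(258,183),(257,214)],68);print(rg.round(1))
gr=cv2.cvtColor(im,cv2.COLOR_RGB2GRAY)
ct=r.calibration('top');it=r.get_image('top');cv2.imwrite('pics/t8.png',cv2.cvtColor(it,cv2.COLOR_RGB2BGR))
E
python3 -c "
import cv2;a=cv2.imread('pics/t8.png')[110:270,130:350];cv2.imwrite('pics/z8.png',cv2.resize(a,None,fx=3.6,fy=3.6,interpolation=cv2.INTER_CUBIC))"
```

```text
135 232 287 [[442.0, 371.1, 68.0], [431.3, 419.6, 68.0]]
145 232 286 [[450.6, 372.8, 68.0], [440.1, 420.9, 68.0]]
155 232 286 [[459.5, 374.5, 68.0], [448.9, 423.1, 68.0]]
162 232 286 [[465.8, 375.7, 68.0], [455.1, 424.7, 68.0]]
[[450.  396.9  68. ]
 [480.  403.5  68. ]
 [510.3 409.2  68. ]]
```

View pics/z8.png

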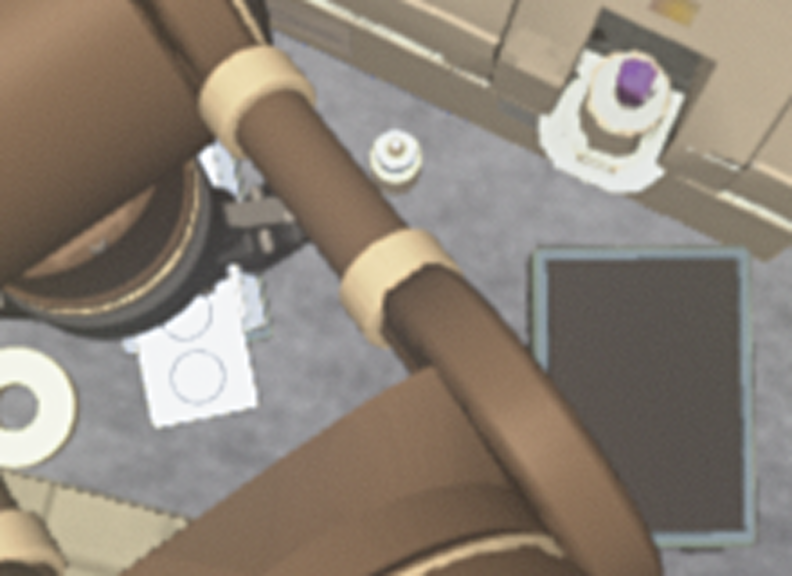

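View pics/w8.png

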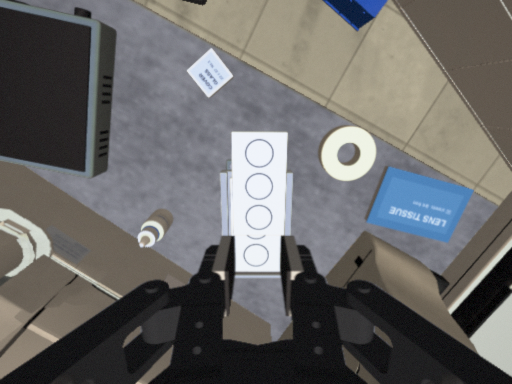

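```bash
python3 - <<'E'
from workcell import r
from h import *
c=r.calibration('top')
P=np.array([(155,427),(257,405),(198,377)])/3.6+[130,110]
print(onplane(c,P,68).round(1))
E
python3 plan.py -167.8 55 450.6,396.5,150
```

```text
[[427.3 416.9  68. ]
 [437.8 368.9  68. ]
 [451.  397.   68. ]]
now 8.03 [482.6 401.4 187.8] [ 179.69   -0.4  -167.58] j [ 36.  20.  95.   0.  65. -67.] f [-0.6 -0.  -0.3] w 0.466
([32.0, 1.9, 38.1], [0.3, -0.4, 0.2])
1
```

```bash
python3 -m handwheel '[[1,[32,2,20],[0.3,-0.4,0.2]],[1,[5,1,20],[0,0,0]],[1,[0,0,10],[0,0,0]],[1,[0,0,0],[0,0,0]],[1,[0,0,0],[0,0,0]]]'; python3 plan.py -167.8 55 449.7,397.2,110;python3 -c "
from workcell import r
import cv2
cv2.imwrite('pics/w9.png',cv2.cvtColor(r.get_image('wrist'),cv2.COLOR_RGB2BGR))"
```

```text
time_s: 8.65
position: [440.5, 392.7, 129.5]
tcp_rot: [-179.7, -0.7, -167.8]
ft_force: [0.4, 0.2, 0.8]
gripper_width: 0.999
now 8.65 [440.5 392.7 129.5] [-179.65   -0.73 -167.83] j [ 37.  21. 102.  -0.  58. -65.] f [0.4 0.2 0.8] w 0.999
([-10.2, 2.6, 19.4], [-0.3, -0.7, -0.0])
1
```

View pics/w9.png

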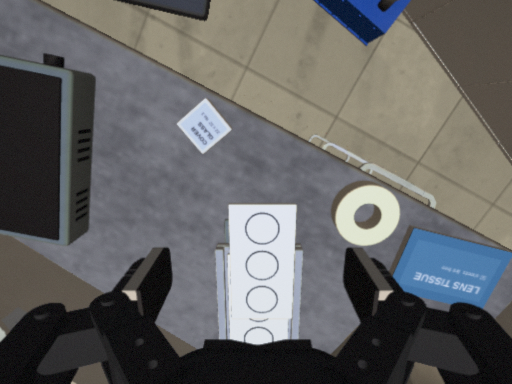

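```bash
python3 -m handwheel '[[1,[-8,2.5,15],[-0.3,-0.7,0]],[1,[0,0,15],[0,0,0]],[1,[0,0,5],[0,0,0]],[1,[0,0,0],[0,0,0]],[1,[0,0,0],[0,0,0]]]'; python3 plan.py -167.8 55 449.7,397.2,57;python3 -c "
from workcell import r
import cv2
cv2.imwrite('pics/w10.png',cv2.cvtColor(r.get_image('wrist'),cv2.COLOR_RGB2BGR))
from h import *
c=r.calibration('wrist')
print(proj(c,[r.sense()['position'],[449.7,397.2,68],[434,393.9,68]]))
"
```

```text
time_s: 9.32
position: [450.2, 398.0, 96.0]
tcp_rot: [179.9, 0.2, -167.9]
ft_force: [0.3, -0.5, 0.3]
gripper_width: 0.996
now 9.32 [450.2 398.   96. ] [ 179.92    0.23 -167.88] j [ 37.  24. 102.  -0.  53. -65.] f [ 0.3 -0.5  0.3] w 0.996
([0.8, -0.7, 39.0], [0.1, 0.2, -0.1])
1
[[257.20448711 251.0507416 ]
 [256.06876113 228.27353715]
 [256.13363789 204.10230787]]
```

View pics/w10.png

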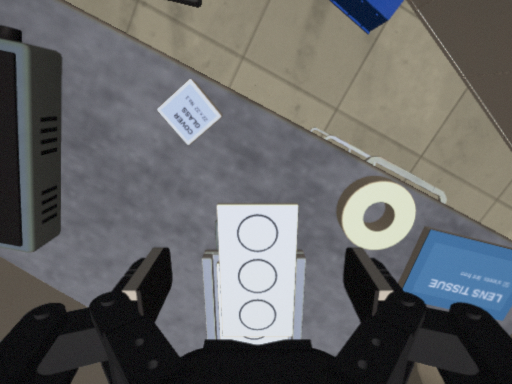

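```bash
python3 -m handwheel '[[1,[0,0,15],[0,0,0]],[1,[0,0,13],[0,0,0]],[1,[0,0,6],[0,0,0]],[1,[0,0,0],[0,0,0]],[1,[0,0,0],[0,0,0]]]'; python3 plan.py -167.8 55 449.7,397.2,57
```

```text
time_s: 10.0
position: [450.1, 398.0, 59.5]
tcp_rot: [179.9, 0.2, -167.9]
ft_force: [-0.5, 0.2, 0.3]
gripper_width: 1.001
now 10.0 [450.1 398.   59.5] [ 179.93    0.21 -167.87] j [ 37.  27. 103.  -0.  50. -65.] f [-0.5  0.2  0.3] w 1.001
([0.6, -0.7, 2.5], [0.1, 0.2, -0.1])
1
```

```bash
python3 -m handwheel '[[1,[0.5,-0.5,2.5],[0,0.2,0]],[1,[0,0,0],[0,0,0]],[0,[0,0,0],[0,0,0]],[-1,[0,0,0],[0,0,0]],[-1,[0,0,0],[0,0,0]],[-1,[0,0,0],[0,0,0]],[-1,[0,0,0],[0,0,0]]]'; python3 -c "
from workcell import r
import cv2
for n in ('wrist','scene'): cv2.imwrite(f'pics/{n}11.png',cv2.cvtColor(r.get_image(n),cv2.COLOR_RGB2BGR))"
```

```text
time_s: 10.88
position: [450.6, 398.0, 58.5]
tcp_rot: [179.9, 0.1, -167.9]
ft_force: [-0.4, -0.4, -0.5]
gripper_width: 0.56
```

View pics/wrist11.png

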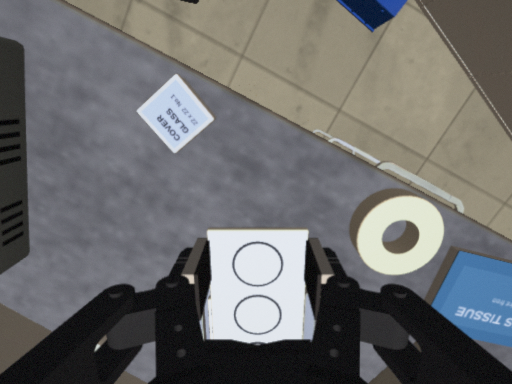

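View pics/scene11.png

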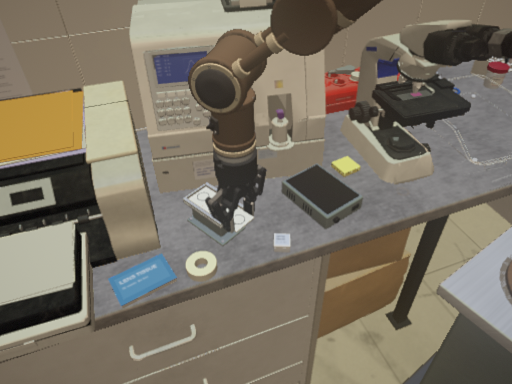

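```bash
python3 -m handwheel '[[-1,[0,0,-5],[0,0,0]],[-1,[0,0,-10],[0,0,0]],[-1,[0,0,-20],[0,0,0]],[-1,[0,0,-25],[0,0,0]],[-1,[0,0,-20],[0,0,0]],[-1,[0,0,0],[0,0,0]]]';python3 plan.py -180 45 450,300,140; python3 -c "
from workcell import r
import cv2
for n in ('wrist','scene'): cv2.imwrite(f'pics/{n}12.png',cv2.cvtColor(r.get_image(n),cv2.COLOR_RGB2BGR))"
```

```text
time_s: 11.72
position: [451.5, 398.6, 145.6]
tcp_rot: [179.8, 0.3, -167.9]
ft_force: [-0.1, 0.9, -1.1]
gripper_width: 0.558
now 11.72 [451.5 398.6 145.6] [ 179.77    0.32 -167.87] j [ 37.  20. 101.   0.  58. -65.] f [-0.1  0.9 -1.1] w 0.558
([10.1, -43.8, 2.3], [0.2, 0.3, 10.3])
([2.1, -44.9, 2.6], [0.1, -0.0, 1.8])
([0.2, -8.8, 0.5], [-0.0, -0.0, 0.0])
3
```

View pics/wrist12.png

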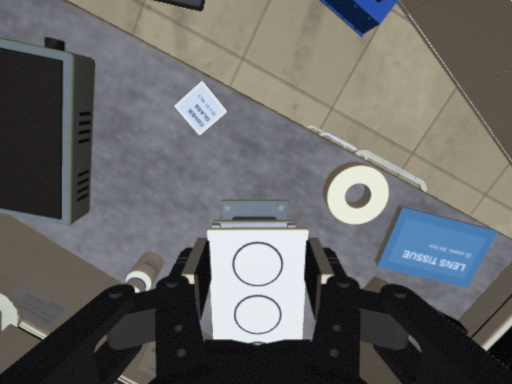

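View pics/scene12.png

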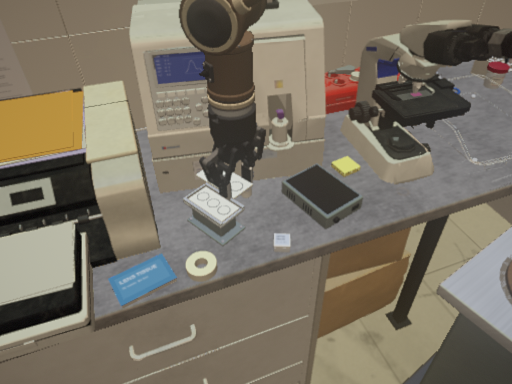

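```bash
python3 - <<'E'
from workcell import r
from h import *
s=r.sense();c=r.calibration('wrist')
T=R.from_euler('xyz',s['tcp_rot'],degrees=True)
P=onplane(c,[(258,264),(258,315),(207.5,229.5),(307.5,229.5)],s['position'][2]+9.5)
print(T.inv().apply(P-s['position']).round(1))
im=cv2.imread('pics/wrist12.png');g=im.astype(int)
E
```

```text
[[ -2.2   0.4  -9.5]
 [-33.5   0.4  -9.4]
 [ 16.9 -24.3  -9.6]
 [ 16.8  24.6  -9.5]]
```

```bash
python3 -m handwheel '[[-1,[5,-30,0],[0,0,6]],[-1,[11,-48,0],[0,0,5]],[-1,[10,-48,0],[0,0,0]],[-1,[8,-40,0],[0,0,0]],[-1,[0,-15,0],[0,0,0]],[-1,[0,0,0],[0,0,0]]]';python3 plan.py -179.5 45 411.9,180,120; python3 -c "
from workcell import r
import cv2
for n in ('wrist','top'): cv2.imwrite(f'pics/{n}13.png',cv2.cvtColor(r.get_image(n),cv2.COLOR_RGB2BGR))"
```

```text
time_s: 12.58
position: [424.8, 209.4, 137.5]
tcp_rot: [-180.0, -0.4, -179.2]
ft_force: [0.1, 0.3, -0.2]
gripper_width: 0.558
now 12.57 [424.8 209.4 137.5] [-179.96   -0.39 -179.16] j [ 21.   8. 118.   0.  55. -70.] f [ 0.1  0.3 -0.2] w 0.558
([13.2, -29.2, 17.6], [-0.0, -0.4, 0.3])
1
```

View pics/wrist13.png

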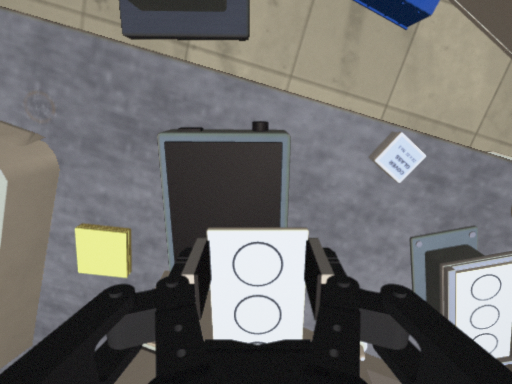

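View pics/top13.png

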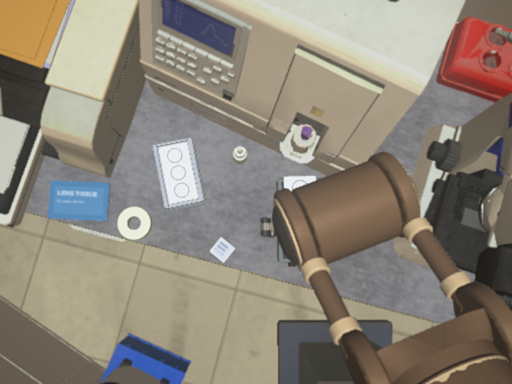

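Tile is still held; the pane's front corners show in the wrist view near (166,140) and (283,140). I'll move over the pane and measure it again with the wrist camera.

```bash
python3 -m handwheel '[[-1,[12,-25,0],[0,-0.4,0.3]],[-1,[0,-5,10],[0,0,0]],[-1,[0,0,0],[0,0,0]],[-1,[0,0,0],[0,0,0]]]';python3 plan.py -179.5 45 411.9,180,100; python3 - <<'E'
from workcell import r
from h import *
c=r.calibration('wrist');im=cv2.cvtColor(r.get_image('wrist'),cv2.COLOR_RGB2BGR);cv2.imwrite('pics/w14.png',im)
E
```

```text
time_s: 13.18
position: [416.4, 184.6, 127.8]
tcp_rot: [179.8, 0.3, -179.1]
ft_force: [0.1, -0.0, -0.5]
gripper_width: 0.557
now 13.18 [416.4 184.6 127.8] [ 179.84    0.25 -179.14] j [ 18.   7. 121.   0.  52. -73.] f [ 0.1 -0.  -0.5] w 0.557
([4.7, -4.6, 27.8], [0.2, 0.3, 0.4])
1
```

View pics/w14.png

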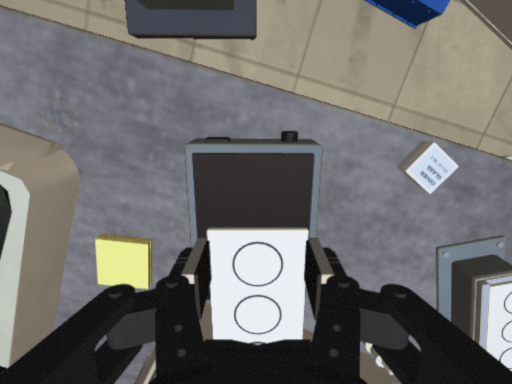

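```bash
python3 - <<'E'
from workcell import r
from h import *
s=r.sense();c=r.calibration('wrist');im=cv2.imread('pics/w14.png');g=im.max(2).astype(int) if 0 else im.astype(int).max(2)
print(s['position'])
L=[];
for y in (170,185,200,215):
    row=g[y,170:340]; x=np.where(row<100)[0]+170
    # longest dark run
    runs=np.split(x,np.where(np.diff(x)>1)[0]+1);q=max(runs,key=len)
    a=onplane(c,[(q[0]-.5,y),(q[-1]+.5,y)],40);L.append(a);print(a.round(1).tolist())
for x in (220,255,290):
    col=g[140:225,x];d=np.where(col<100)[0]+140
    runs=np.split(d,np.where(np.diff(d)>1)[0]+1);q=max(runs,key=len)
    print('front',onplane(c,[(x,q[0]-.5)],40).round(1).tolist())
E
```

```text
[416.40421969 184.52920159 127.82293617]
[[392.8, 132.9, 40.0], [391.5, 229.0, 40.0]]
[[405.2, 133.0, 40.0], [403.9, 229.0, 40.0]]
[[418.0, 133.2, 40.0], [416.6, 229.1, 40.0]]
[[431.1, 133.4, 40.0], [429.8, 229.2, 40.0]]
front [[378.5, 155.0, 40.0]]
front [[378.2, 182.3, 40.0]]
front [[377.8, 209.6, 40.0]]
```

```bash
python3 -m handwheel '[[-1,[3.5,-3.5,20],[0,0.2,0.3]],[-1,[0,0,30],[0,0,0]],[-1,[0,0,18],[0,0,0]],[-1,[0,0,6],[0,0,0]],[-1,[0,0,0],[0,0,0]],[-1,[0,0,0],[0,0,0]]]';python3 plan.py -179.4 45 412.8,181,40
```

```text
time_s: 13.98
position: [418.0, 184.9, 54.6]
tcp_rot: [179.7, 0.5, -179.3]
ft_force: [-0.0, -0.2, -0.6]
gripper_width: 0.556
now 13.97 [418.  184.9  54.6] [ 179.66    0.49 -179.31] j [ 18.  14. 123.   0.  43. -73.] f [-0.  -0.2 -0.6] w 0.556
([5.4, -3.9, 14.5], [0.3, 0.5, 0.1])
1
```

```bash
python3 -m handwheel '[[-1,[5,-4,3],[0.3,0.5,0]],[-1,[2,-1,6],[0,0,0]],[-1,[0,0,0],[0,0,0]],[-1,[0,0,0],[0,0,0]]]';python3 plan.py -179.4 45 412.8,181,40
```

```text
time_s: 14.48
position: [411.8, 179.8, 46.4]
tcp_rot: [179.9, 0.1, -179.3]
ft_force: [-0.5, -0.1, -0.6]
gripper_width: 0.556
now 14.47 [411.8 179.8  46.4] [ 1.7993e+02  1.2000e-01 -1.7932e+02] j [ 18.  15. 123.   0.  42. -73.] f [-0.5 -0.1 -0.6] w 0.556
([-1.0, 1.2, 6.4], [0.1, 0.1, 0.1])
1
```

```bash
python3 -m handwheel '[[-1,[-1,1,4],[0,0,0]],[-1,[0,0,2],[0,0,0]],[-1,[0,0,0],[0,0,0]]]';python3 -m handwheel '[[-1,[0,0,1.5],[0,0,0]],[-1,[0,0,0],[0,0,0]]]';python3 -m handwheel '[[-1,[0,0,1.5],[0,0,0]],[-1,[0,0,0],[0,0,0]]]'
```

```text
time_s: 14.85
position: [413.0, 181.0, 40.0]
tcp_rot: [179.9, 0.1, -179.3]
ft_force: [-0.4, -0.2, -0.5]
gripper_width: 0.558
time_s: 15.1
position: [413.1, 181.0, 38.4]
tcp_rot: [179.9, 0.1, -179.3]
ft_force: [0.2, 0.3, -1.0]
gripper_width: 0.553
time_s: 15.35
position: [413.6, 181.2, 37.7]
tcp_rot: [179.9, 0.2, -179.3]
ft_force: [-0.1, -0.2, 0.5]
gripper_width: 0.557
```

```bash
python3 -m handwheel '[[-1,[0.5,0,1.2],[0,0,0]]]';python3 -m handwheel '[[-1,[0,0,1],[0,0,0]]]'
```

```text
time_s: 15.48
position: [413.7, 181.2, 37.5]
tcp_rot: [179.9, 0.2, -179.3]
ft_force: [-3.1, -1.9, 13.3]
gripper_width: 0.556
time_s: 15.6
position: [413.8, 181.2, 37.5]
tcp_rot: [180.0, 0.1, -179.3]
ft_force: [-4.5, -0.7, 10.9]
gripper_width: 0.555
```

```bash
python3 -m handwheel '[[-1,[0,0,-0.3],[0,0,0]],[0.25,[0,0,0],[0,0,0]],[0.4,[0,0,0],[0,0,0]],[0.8,[0,0,0],[0,0,0]],[1,[0,0,-1],[0,0,0]],[1,[0,0,-10],[0,0,0]],[1,[0,0,-40],[0,0,0]],[1,[0,0,-50],[0,0,0]]]';python3 -m handwheel '[[1,[10,0,-50],[0,0,0]],[1,[20,0,-30],[0,0,0]],[1,[0,0,0],[0,0,0]],[1,[0,0,0],[0,0,0]]]'; python3 - <<'E'
from workcell import r
from h import *
for n in ('wrist','top','scene'):
    c=r.calibration(n);im=cv2.cvtColor(r.get_image(n),cv2.COLOR_RGB2BGR);cv2.imwrite(f'pics/{n}15.png',im)
E
```

```text
time_s: 16.6
position: [409.8, 179.9, 138.0]
tcp_rot: [-179.9, -0.4, -179.3]
ft_force: [2.0, 0.5, -0.0]
gripper_width: 1.0
time_s: 17.1
position: [383.0, 180.7, 227.2]
tcp_rot: [179.9, 0.3, -179.3]
ft_force: [0.1, -1.1, 0.0]
gripper_width: 1.0
```

View pics/wrist15.png

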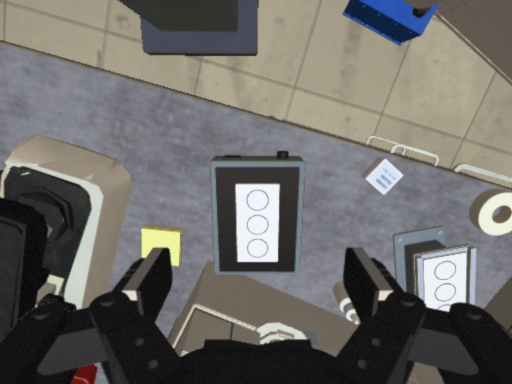

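View pics/scene15.png

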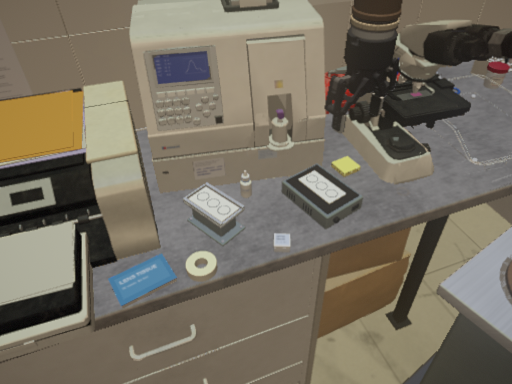

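The tile lies on the pane, rings up, at about (257,223) in the wrist view. I'll measure it once more there and check the lower tile in the top view.

```bash
python3 - <<'E'
from workcell import r
from h import *
def rect(c,m,z,seed):
    n,l=cv2.connectedComponents(m.astype(np.uint8));k=l[seed[1],seed[0]]
    cs=max(cv2.findContours((l==k).astype(np.uint8),0,2)[0],key=cv2.contourArea).reshape(-1,2)
    q=cv2.minAreaRect(onplane(c,cs,z)[:,:2].astype(np.float32));print(np.round(q[0],1),np.round(q[1],1),round(q[2],1))
c=r.calibration('wrist');im=cv2.imread('pics/wrist15.png').astype(int)
rect(c,im.min(2)>190,44,(257,236));rect(c,im.max(2)<95,40,(225,200))
c=r.calibration('top');im=cv2.imread('pics/top15.png').astype(int)
print(im[172,188]);rect(c,im.min(2)>200,64,(188,172))
s=r.sense();print(s['time_s'],s['position'],s['joint_vel'].round(2),s['ft_force'].round(1))
E
```

```text
[445.5 181.1] [98.8 49.1] 0.6
[444.4 180.7] [134.5  95.3] 0.5
[241 239 236]
[523.6 410.4] [103.4  52.1] 12.1
17.25 [382.61405739 180.49814937 226.11704619] [-0.1   0.41  0.25  0.01  0.18 -0.02] [-0.4  0.4  0.5]
```

View pics/top15.png

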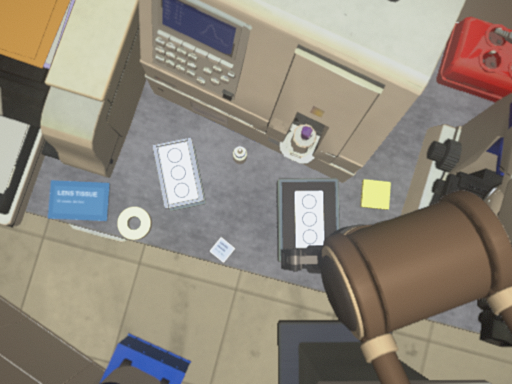

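```bash
python3 -c "
from workcell import r
print(r.finish_job())"
```

```text
the job is handed in; nothing more can be done
None
```

The top tile is lying flat on the reading box's pane, ring side up and lengthwise along the box. I handed the job in at about 17 s, and no verdict was reported.

- **Slide:** I dragged the tile forward with shut fingertips at roughly 5–11 N. The wrist camera put the overhang at about 35 mm and the top camera at about 37 mm. That places the tile at about x = -41 to -43 mm in the stand's frame, inside the required range.
- **Grasp and placing:** I pinched it by the long edges and lowered it until the fingertips touched the pane at about 13 N. I then released it from an estimated 3 mm above the pane.
- **Last checks:** The wrist camera put the tile's centre about 1 mm from the pane's centre, with its length aligned to within about 0.1°. The arm was clear of everything.
- **Lower tile:** It is still in the stand, less than 1 mm from where the top tile first lay. That outline read about 3 mm too long and 2 mm too wide, probably because some of the wall rim was counted in.
- **Disagreements:** The early camera measurements differed by up to about 4 mm, and the tile's midline by up to about 5 mm. I took these from pictures made while the arm was still settling. Later measurements agreed to about 2 mm.

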